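Pack a travel brush set into its clip tray

TASK

Pack the brush set: push each long brush case that lies on the grey mat down into its own pair of spring clips in the tray until it snaps fully home, and fold all four tray walls upright around the set. Do it in whatever order suits you, and leave the other goods on the bench where they are.

Things in the scene. Friction and masses are not known exactly. Their poses are not given: they have to be found in the camera images.
- tray: A brown board tray blank fixed to the bench, its four walls still folded outwards. Origin: centre of the underside of its floor, on the bench top. Floor 130 mm along the tray's x (roughly away from the robot), 236 mm along its y, 4 mm thick. Inside it are four parallel pairs of steel spring clips, one pair per brush. It stands left or right of the robot, turned up to 17 degrees.
- slot0 (a point): Clip pair 1 of 4 (side by side along the tray's y, 54 mm apart; all alike): where the centre of a seated brush lies, 28 mm above the bench, the brush along the tray's x. Any brush may take any free pair. Leaves 24 mm wide stand at both ends of the brush, 97 mm apart, 42 mm high; each has a bead (3 mm radius) 38 mm above the bench, 90 mm between beads at rest.
- slot1 (a point): Clip pair 2 of 4 (side by side along the tray's y, 54 mm apart; all alike): where the centre of a seated brush lies, 28 mm above the bench, the brush along the tray's x. Any brush may take any free pair. Pushed straight down, the brush spreads the beads 3 mm each (about 15 N, most of it 6 to 20 mm above home); they spring back over its upper chamfers. Resting unsnapped it sits 20 mm too high.
- slot2 (a point): Clip pair 3 of 4 (side by side along the tray's y, 54 mm apart; all alike): where the centre of a seated brush lies, 28 mm above the bench, the brush along the tray's x. Any brush may take any free pair. It lies on white pads 14 mm high and 14 mm long, 34 mm either side of its middle; flared cheeks beside them, tops 28 mm above the bench, leave 2 to 4 mm play a side.
- slot3 (a point): Clip pair 4 of 4 (side by side along the tray's y, 54 mm apart; all alike): where the centre of a seated brush lies, 28 mm above the bench, the brush along the tray's x. Any brush may take any free pair. The leaves are free to bend outwards only, and stand on the tray floor; seated neighbours have 26 mm between them.
- brush0: Make-up brush in a closed, rigid magenta case: a square tube with cut corners, 96 mm long, 28 x 28 mm, both ends chamfered all round (6 mm along, 10 mm in from each side), an aluminium band off its middle; 35 to 70 g. Origin: its centre, 14 mm above what it lies on; long axis is its x. Ends and long sides are alike for the clips. Starts on the grey mat; 3 or 4 are there, an absent one reads None.
- brush1: Make-up brush in a closed, rigid magenta case: a square tube with cut corners, 96 mm long, 28 x 28 mm, both ends chamfered all round (6 mm along, 10 mm in from each side), an aluminium band off its middle; 35 to 70 g. Origin: its centre, 14 mm above what it lies on; long axis is its x. Ends and long sides are alike for the clips. Starts on the grey mat; 3 or 4 are there, an absent one reads None.
- brush2: Make-up brush in a closed, rigid magenta case: a square tube with cut corners, 96 mm long, 28 x 28 mm, both ends chamfered all round (6 mm along, 10 mm in from each side), an aluminium band off its middle; 35 to 70 g. Origin: its centre, 14 mm above what it lies on; long axis is its x. Ends and long sides are alike for the clips. Starts on the grey mat; 3 or 4 are there, an absent one reads None.
- brush3: Make-up brush in a closed, rigid magenta case: a square tube with cut corners, 96 mm long, 28 x 28 mm, both ends chamfered all round (6 mm along, 10 mm in from each side), an aluminium band off its middle; 35 to 70 g. Origin: its centre, 14 mm above what it lies on; long axis is its x. Ends and long sides are alike for the clips. Starts on the grey mat; 3 or 4 are there, an absent one reads None.
- mat: Thin grey packing mat 360 x 280 mm on the bench on the side opposite the tray, brushes start on it; origin at its centre on the bench. It is no obstacle (0.6 mm).
- wall_near (a joint): Fold angle of the tray wall on the tray's -x (robot's) side, rad: 0 flat outwards, 1.571 upright, stopped at 1.6. Starts part raised, 0.5 to 0.9. It stays where it is left (stiff crease, about 0.03 N m). The wall is a 3 mm board 50 mm high and 232 mm long; its crease runs along the floor's edge, 65 mm from the tray's centre, 4 mm above the bench.
- wall_near_edge (a point): Middle of the free edge (50 mm from the crease) of the wall on the tray's -x (robot's) side.
- wall_far (a joint): Fold angle of the tray wall on the tray's +x side, rad: 0 flat outwards, 1.571 upright, stopped at 1.6. Starts part raised, 0.5 to 0.9. It stays where it is left (stiff crease, about 0.03 N m). The wall is a 3 mm board 50 mm high and 232 mm long; its crease runs along the floor's edge, 65 mm from the tray's centre, 4 mm above the bench.
- wall_far_edge (a point): Middle of the free edge (50 mm from the crease) of the wall on the tray's +x side.
- wall_left (a joint): Fold angle of the tray wall on the tray's +y side, rad: 0 flat outwards, 1.571 upright, stopped at 1.6. Starts part raised, 0.5 to 0.9. It stays where it is left (stiff crease, about 0.03 N m). The wall is a 3 mm board 50 mm high and 126 mm long; its crease runs along the floor's edge, 118 mm from the tray's centre, 4 mm above the bench.
- wall_left_edge (a point): Middle of the free edge (50 mm from the crease) of the wall on the tray's +y side.
- wall_right (a joint): Fold angle of the tray wall on the tray's -y side, rad: 0 flat outwards, 1.571 upright, stopped at 1.6. Starts part raised, 0.5 to 0.9. It stays where it is left (stiff crease, about 0.03 N m). The wall is a 3 mm board 50 mm high and 126 mm long; its crease runs along the floor's edge, 118 mm from the tray's centre, 4 mm above the bench.
- wall_right_edge (a point): Middle of the free edge (50 mm from the crease) of the wall on the tray's -y side.
- jar: Bystander, loose, not to be disturbed: cream jar with white lid, 46 mm across, 45 mm tall, standing near the far edge of the mat. Origin at the centre of its underside.
- carton: Bystander, loose, not to be disturbed: small rose carton 45 x 70 x 30 mm high, near the robot-side edge of the mat. Origin at the centre of its underside.
- tape: Bystander, loose, not to be disturbed: roll of tape lying flat, 90 mm across, 24 mm high, in the middle beyond tray and mat. Origin at the centre of its underside.
- spray: Bystander, loose, not to be disturbed: white spray bottle 52 mm across, 150 mm tall, far to the left. Origin at the centre of its underside.
- labels: Bystander, loose, not to be disturbed: block of labels 60 x 90 x 35 mm high, far to the right. Origin at the centre of its underside.
- kabuki: Bystander, loose, not to be disturbed: short round brush handle standing up, 44 mm across, 40 mm tall, in the middle close to the robot. Origin at the centre of its underside.

How it is judged:
At the end, for the whole second after the job is handed in: Every brush present lies snapped home in a clip pair of its own (centre within 9 mm sideways and 3 mm in height of the pair's seat point, along the clips within 0.15 rad), at rest and released, and all four walls stand upright (fold angle above 1.4 rad) (((horizontal distance between brush0 and slot0 below 0.009 m and z of brush0 in the frame of slot0 between -0.004 and 0.003 m) or (horizontal distance between brush0 and slot1 below 0.009 m and z of brush0 in the frame of slot1 between -0.004 and 0.003 m) or (horizontal distance between brush0 and slot2 below 0.009 m and z of brush0 in the frame of slot2 between -0.004 and 0.003 m) or (horizontal distance between brush0 and slot3 below 0.009 m and z of brush0 in the frame of slot3 between -0.004 and 0.003 m)) and ((horizontal distance between brush1 and slot0 below 0.009 m and z of brush1 in the frame of slot0 between -0.004 and 0.003 m) or (horizontal distance between brush1 and slot1 below 0.009 m and z of brush1 in the frame of slot1 between -0.004 and 0.003 m) or (horizontal distance between brush1 and slot2 below 0.009 m and z of brush1 in the frame of slot2 between -0.004 and 0.003 m) or (horizontal distance between brush1 and slot3 below 0.009 m and z of brush1 in the frame of slot3 between -0.004 and 0.003 m)) and ((horizontal distance between brush2 and slot0 below 0.009 m and z of brush2 in the frame of slot0 between -0.004 and 0.003 m) or (horizontal distance between brush2 and slot1 below 0.009 m and z of brush2 in the frame of slot1 between -0.004 and 0.003 m) or (horizontal distance between brush2 and slot2 below 0.009 m and z of brush2 in the frame of slot2 between -0.004 and 0.003 m) or (horizontal distance between brush2 and slot3 below 0.009 m and z of brush2 in the frame of slot3 between -0.004 and 0.003 m)) and ((horizontal distance between brush3 and slot0 below 0.009 m and z of brush3 in the frame of slot0 between -0.004 and 0.003 m) or (horizontal distance between brush3 and slot1 below 0.009 m and z of brush3 in the frame of slot1 between -0.004 and 0.003 m) or (horizontal distance between brush3 and slot2 below 0.009 m and z of brush3 in the frame of slot2 between -0.004 and 0.003 m) or (horizontal distance between brush3 and slot3 below 0.009 m and z of brush3 in the frame of slot3 between -0.004 and 0.003 m)) and angle between the x axis of each of brush0, brush1, brush2, brush3 and the x axis of tray, either way round below 0.15 rad and linear speed of each of brush0, brush1, brush2, brush3 below 0.02 m/s and value of joint each of wall_near, wall_far, wall_left, wall_right above 1.4 rad); the robot touches nothing.
It fails at once if one of the other goods on the bench is shoved or knocked over (moved more than 5 cm) (distance of any of jar, carton, tape, spray, labels, kabuki from where it was at the start of the episode above 0.05 m).
Of brush0, brush1, brush2, brush3 only 3 to 4 are there at a start; the rules pass over those that are not, and their reading is None.
At some moment in a run one of brush0, brush1, brush2, brush3 may be knocked a few centimetres aside while the robot is not near it.
Once in a run the grip may slacken for a moment while it holds something.
It also fails if it takes over 208 s, if anything falls off the work surface, if the arm or the gripper's body presses on something with over 40 N, if the wrist force passes 120 N, or if a joint passes its speed limit or range.

ROBOT

A 7-joint arm with a two-finger parallel gripper is mounted at the origin on the work surface. World frame = base frame: x ahead of the robot, y to its left, z up, the work surface at z = 0. Lengths are in m, angles in rad, forces in N, time in s.
With the tool pointing down it reaches from about 0.4 to 0.85 m from the base axis. Payload 10.4 kg.
Tool frame: the origin (TCP) lies midway between the tips of the shut fingers; the grasp point (between the pads) lies 19 mm behind it; z points along the fingers, y is the line along which they close (so a half turn about z gives the same grasp; the last joint's range is limited). The gripper opens to 87 mm and grips with 3 to 60 N. Pads are 19 mm wide; open, the fingers measure 117 mm over their backs; the gripper's body (75 mm by 190 mm) begins 51 mm behind the grasp point.
Start: joints at [1.264, 0.332, -0.065, 1.46, 0.022, 1.35, -0.088], TCP at [0.175, -0.6, 0.223] pointing down, gripper open.
Joint ranges: [-2.6, 2.6], [-0.5, 2.12], [-1.47, 1.34], [0.16, 2.42], [-1.27, 4.41], [0.06, 2.06], [-2.6, 2.6]. Speed limits (rad/s): [2.22, 2.22, 2.79, 2.79, 3.14, 3.14, 3.14].

INTERFACE

Orientations are given as a unit quaternion [x, y, z, w].
In Python, from bench import r gives the robot as it stands.
- The arm moves only by the tool arm_command, never from a script. Its arguments are lists of equal length, an entry for each row: "xyz": the shift along the world's x, y, z in m, a list of three; "rot": the turn, a rotation vector about the world's x, y, z in rad, a list of three. In form: {"xyz": [[tx, ty, tz], ...], "rot": [[ax, ay, az], ...]}. A call has 1 to 20 rows; each row is the pose to reach, as a shift and turn from the pose commanded when the call began; what a row does not reach only later rows make up. A row lasts 1/12 s, in which the tool goes at most 41.7 mm and 7.16 degrees, less where a joint would pass 70% of its speed; a pose out of reach is approached as far as the arm can. A call with a gripper value outside its range is refused whole. "grip" is the opening, from 0 (shut) to 1 (fully open), set as the call begins (left out, the last holds). The fingers move at their own pace and stop on an object; "squeeze" is the grip in N (left out, the last holds). Time passes only in rows, so rows that repeat a pose let the fingers close. It gives the time, the measured TCP pose, the force, the opening and the grip force at its end, in the units of the state.
- r.read_state(): the state, without advancing time (a new reading comes with each control period).
- r.camera(name): name is "scene" or "top" or "wrist"; returns the picture (400x640x3 uint8, red, green, blue); there is no depth.
- r.camera_model(name): a dict with "fx", "fy", "cx", "cy" (pixels), "T" (4x4, takes a point from camera to world coordinates). Camera axes: x right, y up, looking along -z (the intrinsics and any distortion apply to the point x, -y, -z); pixel columns grow to the right and rows downward; lengths in m; the calibration is good to about 2 mm. The wrist camera is an equidistant fisheye: a pixel r from the principal point sees the ray r / f radians off the axis. A picture is of the moment at which its call begins: read the wrist's pose just before it. camera_model takes no time and is no camera call; for the wrist camera it gives the pose at the moment of the call.
- r.close_job(): hands the job in; it is judged then, once.
Trained networks look in the newest picture that a camera, given by its name, has taken for a name from the list of things; names that differ only in an ending like _2 or _b are one class to them, and where a whole thing is asked for, a point or a joint stands for the part that bears it (a point fixed in the world has none). Each returns a list of dicts, best first, with "conf" (0 to 1); they miss things now and then, are a little off and sometimes report something else, mostly with a low value. They report only what shows in the picture. A call takes as long as a camera call.
- r.look_for(label, camera): "at" ([x, y, z] in m, in the coordinates of the camera as it stood for that picture, good to about 4 mm: the middle of the surface that is visible of it).
- r.spot_point(label, camera): "at" ([x, y, z] in m, in the coordinates of the camera as it stood for that picture, good to about 4 mm: a listed point, or the origin of a listed thing).
The state is a dict: "time": time; "joint_positions": joint angles; "joint_vel": joint speeds; "joint_torque": joint torques, N m; "ee_pos": TCP position; "eef_rot": TCP orientation; "ft_force": force on the tool from outside, world axes, zero at the start; "torque": the same for the moment, N m; "width": finger opening in m; "grip_force": force on a finger pad.
Only numpy, scipy, OpenCV 4.12 (cv2) and the standard library are available. Lean on these libraries where they do the work, as an engineer would, in place of code of your own. Each camera call takes 0.05 s, during which the arm holds its last target. There are 200 camera calls.

## Working session

There is one attempt and no reset: what is moved stays moved. The work goes in short steps, Python scripts to look and compute and a tool call to move; the robot and the scene stay as the last step left them, time stands still between calls to the robot, and variables do not carry over. Pictures are saved under pics/ and viewed, at most 14 in all, crops included, and the job is handed in when it is done.

Besides the shell and the picture viewer there is one more tool, called after "Emit:" as name(argument=value, ...), one argument or row to a line, values as JSON. arm_command: Moves the arm, as the interface text tells. Its arguments: {"type":"object","properties":{"xyz":{"type":"array"},"rot":{"type":"array"},"grip":{"type":"number"},"squeeze":{"type":"number"}},"required":["xyz","rot"]}

```bash
ls; mkdir -p pics; cat > h.py <<'E'
import numpy as np, cv2
from bench import r
from scipy.spatial.transform import Rotation as R
def snap(cam,name=None):
    T=np.array(r.camera_model(cam)["T"]); im=r.camera(cam)
    if name: cv2.imwrite(f"pics/{name}.png",im[:,:,::-1])
    return T,im
def w(T,p): return (T@np.r_[p,1])[:3]
def find(label,cam,T,f="spot_point"):
    return [(np.round(w(T,d["at"]),4).tolist(),round(d["conf"],2)) for d in getattr(r,f)(label,cam)]
E
python3 - <<'E'
from h import *
s=r.read_state(); print({k:np.round(v,3).tolist() for k,v in s.items()})
for c in ["top","scene"]:
    T,im=snap(c,c+"0")
    for l in ["tray","slot0","slot3","brush0","wall_near_edge","wall_far_edge","wall_left_edge","wall_right_edge","mat","jar","carton","tape","kabuki","spray","labels"]:
        print(c,l,find(l,c,T))
E
```

```text
pics
{'time': 0.0, 'joint_positions': [1.264, 0.333, -0.065, 1.461, 0.022, 1.35, -0.089], 'joint_vel': [0.001, 0.002, 0.001, 0.001, 0.001, -0.001, -0.001], 'joint_torque': [0.0, -62.325, 0.025, -38.99, -0.061, 0.04, 0.0], 'ee_pos': [0.175, -0.6, 0.222], 'eef_rot': [0.99, 0.141, -0.0, -0.001], 'ft_force': [0.37, 0.01, 0.699], 'torque': [0.015, 0.025, 0.002], 'grip_force': 0.0, 'width': 0.087}
top tray [([0.5626, 0.22, -0.0002], 0.57)]
top slot0 [([0.5591, 0.1903, 0.0306], 0.92), ([0.559, 0.1346, 0.0253], 0.91), ([0.5635, 0.2971, 0.029], 0.64), ([0.564, 0.2401, 0.0282], 0.62), ([0.4338, 0.4941, 0.0025], 0.37)]
top slot3 [([0.5591, 0.1903, 0.0306], 0.92), ([0.559, 0.1346, 0.0253], 0.91), ([0.5635, 0.2971, 0.029], 0.64), ([0.564, 0.2401, 0.0282], 0.62), ([0.4338, 0.4941, 0.0025], 0.37)]
top brush0 [([0.6132, -0.2721, 0.0155], 0.81), ([0.6168, -0.1316, 0.0166], 0.74), ([0.4862, -0.1301, 0.0156], 0.71), ([0.4884, -0.2643, 0.0173], 0.66), ([0.5611, 0.2966, 0.0252], 0.49)]
top wall_near_edge [([0.558, -0.2044, 0.0024], 0.74), ([0.4587, 0.2227, 0.0369], 0.59)]
top wall_far_edge [([0.49, -0.26
[... 1024 characters left out ...]
, 0.68), ([0.6048, -0.2747, 0.0162], 0.59)]
scene wall_near_edge [([0.4585, 0.22, 0.0419], 0.62), ([0.4886, -0.1319, 0.0177], 0.27)]
scene wall_far_edge [([0.6612, 0.2104, 0.0416], 0.96), ([0.4903, -0.135, 0.021], 0.55)]
scene wall_left_edge [([0.6604, 0.2097, 0.0394], 0.58)]
scene wall_right_edge [([0.5491, 0.0635, 0.0393], 0.9)]
scene mat [([0.5556, -0.2031, -0.0019], 0.74)]
scene jar [([0.7133, -0.2107, -0.0001], 0.58)]
scene carton [([0.3923, -0.19, -0.0026], 0.59)]
scene tape [([0.729, -0.0012, -0.0017], 0.61)]
scene kabuki [([0.4066, 0.0119, -0.0001], 0.55)]
scene spray [([0.4337, 0.495, -0.0043], 0.63), ([0.4914, -0.5004, 0.001], 0.47)]
scene labels [([0.4905, -0.4999, 0.0003], 0.78)]
```

View pics/top0.png

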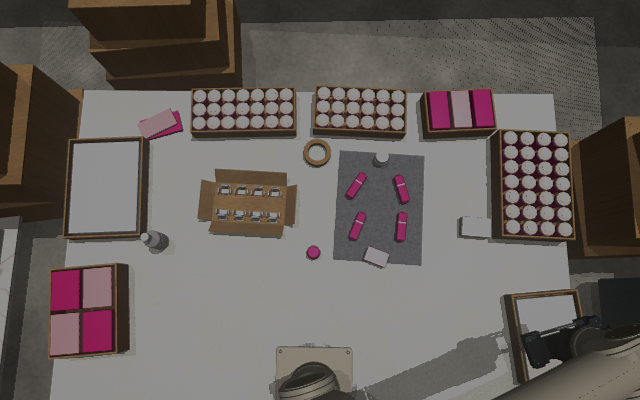

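Top view: the tray is at about (248,203) with walls half raised. The brushes are at (356,185), (401,189), (357,226) and (402,227). Next I'll get their yaws.

```bash
cat >> h.py <<'E'
def ray(cam,T,u,v,z):
    m=r.camera_model(cam); x,y=(u-m["cx"])/m["fx"],(v-m["cy"])/m["fy"]
    if cam=="wrist":
        t=np.hypot(x,y); s=np.sin(t)/max(t,1e-9); d=np.array([x*s,-y*s,-np.cos(t)])
    else: d=np.array([x,-y,-1.])
    d=T[:3,:3]@d; o=T[:3,3]; return (o+d*(z-o[2])/d[2])
def brushes(cam,T,im,z=.014,box=(.42,.68,-.36,-.04),amin=60):
    h=cv2.cvtColor(im,cv2.COLOR_RGB2HSV); k=cv2.inRange(h,(155,130,60),(178,255,255))
    k=cv2.morphologyEx(k,cv2.MORPH_CLOSE,np.ones((7,7)) if cam!="wrist" else np.ones((25,25)))
    out=[]
    for c in cv2.findContours(k,cv2.RETR_EXTERNAL,cv2.CHAIN_APPROX_NONE)[0]:
        if cv2.contourArea(c)<amin: continue
        p=np.array([ray(cam,T,*q[0],z)[:2] for q in c])
        (cx,cy),(a,b),g=cv2.minAreaRect((p*1000).astype(np.float32))
        yaw=np.radians(g if a>b else g+90); yaw=(yaw+np.pi/2)%np.pi-np.pi/2
        if box[0]<cx/1e3<box[1] and box[2]<cy/1e3<box[3]: out.append((round(cx/1e3,4),round(cy/1e3,4),round(yaw,3),round(max(a,b)),round(min(a,b))))
    return out
E
python3 - <<'E'
from h import *
for c in ["top","scene"]:
    T,im=snap(c); print(c,T[:3,3].round(2),*brushes(c,T,im,.02),sep="\n")
E
```

```text
top
[ 0.3  -0.01  1.47]
(0.4881, -0.2706, np.float64(-0.13), 94, 28)
(0.4892, -0.1309, np.float64(-0.396), 94, 27)
(0.6117, -0.2747, np.float64(0.273), 93, 28)
(0.6211, -0.1281, np.float64(-0.587), 94, 27)
scene
[0.98 0.82 1.07]
(0.6221, -0.1227, np.float64(-0.603), 93, 44)
(0.4897, -0.1252, np.float64(-0.43), 88, 43)
(0.6122, -0.2716, np.float64(0.287), 98, 36)
(0.4895, -0.2647, np.float64(-0.066), 93, 46)
```

Emit:
arm_command(
  xyz=[
    [0.437, 0.325, -0.08],
    [0.437, 0.325, -0.08],
    [0.437, 0.325, -0.08],
    [0.437, 0.325, -0.08],
    [0.437, 0.325, -0.08],
    [0.437, 0.325, -0.08],
    [0.437, 0.325, -0.08],
    [0.437, 0.325, -0.08],
    [0.437, 0.325, -0.08],
    [0.437, 0.325, -0.08],
    [0.437, 0.325, -0.08],
    [0.437, 0.325, -0.08],
    [0.437, 0.325, -0.08],
    [0.437, 0.325, -0.08],
    [0.437, 0.325, -0.08],
    [0.437, 0.325, -0.08],
    [0.437, 0.325, -0.08],
    [0.437, 0.325, -0.08],
  ],
  rot=[
    [0, 0, 0],
    [0, 0, 0],
    [0, 0, 0],
    [0, 0, 0],
    [0, 0, 0],
    [0, 0, 0],
    [0, 0, 0],
    [0, 0, 0],
    [0, 0, 0],
    [0, 0, 0],
    [0, 0, 0],
    [0, 0, 0],
    [0, 0, 0],
    [0, 0, 0],
    [0, 0, 0],
    [0, 0, 0],
    [0, 0, 0],
    [0, 0, 0],
  ],
)

```text
time: 3.2
ee_pos: [0.6111, -0.2768, 0.1429]
eef_rot: [0.99, 0.14, -0.0, 0.001]
ft_force: [-0.1, -0.5, 0.7]
width: 0.0869
grip_force: 0.0
```

```bash
cat >> h.py <<'E'
def st():
    s=r.read_state(); q=np.array(s["eef_rot"]); yaw=np.arctan2(*R.from_quat(q).as_matrix()[[1,0],0])
    print("t",round(s["time"],2),"tcp",np.round(s["ee_pos"],4),"yaw",round(yaw,3),"F",np.round(s["ft_force"],1),"w",round(s["width"],4),"g",round(s["grip_force"],1),"q",np.round(s["joint_positions"],2))
E
python3 - <<'E'
from h import *
st(); T,im=snap("wrist","w1"); print(*brushes("wrist",T,im,.02,amin=800),sep="\n"); print(find("brush0","wrist",T))
E
```

```text
t 3.2 tcp [ 0.6111 -0.2768  0.1429] yaw 0.281 F [-0.1 -0.5  0.7] w 0.0869 g 0.0 q [ 0.58  0.5  -0.31  1.41  0.16  1.25 -1.03]
(0.4641, -0.2693, np.float64(-0.098), 54, 30)
(0.591, -0.2772, np.float64(0.088), 133, 43)
(0.6198, -0.1312, np.float64(-0.581), 97, 31)
[([0.6115, -0.275, 0.014], 0.94), ([0.621, -0.1286, 0.0137], 0.83), ([0.4833, -0.2749, 0.0099], 0.82), ([0.4895, -0.1299, 0.0141], 0.58)]
```

View pics/w1.png

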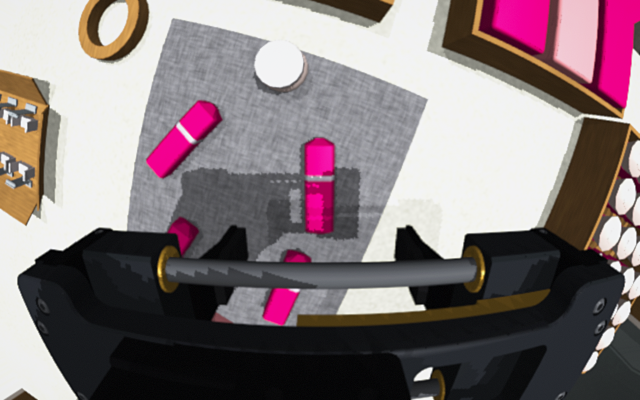

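Emit:
arm_command(
  xyz=[
    [0, 0.002, -0.04],
    [0, 0.002, -0.08],
    [0, 0.002, -0.12],
    [0, 0.002, -0.139],
    [0, 0.002, -0.139],
    [0, 0.002, -0.139],
  ],
  rot=[
    [0, 0, -0.008],
    [0, 0, -0.008],
    [0, 0, -0.008],
    [0, 0, -0.008],
    [0, 0, -0.008],
    [0, 0, -0.008],
  ],
)

```text
time: 3.8
ee_pos: [0.6114, -0.2738, 0.0035]
eef_rot: [0.991, 0.137, -0.0, 0.0]
ft_force: [-0.2, -0.7, 0.3]
width: 0.0872
grip_force: 0.0
```

Emit:
arm_command(
  xyz=[
    [0, 0, 0],
    [0, 0, 0],
    [0, 0, 0],
    [0, 0, 0],
    [0, 0, 0],
    [0, 0, 0],
    [0, 0, 0.04],
    [0, 0, 0.08],
    [0, 0, 0.12],
    [0, 0, 0.14],
    [0, 0, 0.14],
  ],
  rot=[
    [0, 0, 0],
    [0, 0, 0],
    [0, 0, 0],
    [0, 0, 0],
    [0, 0, 0],
    [0, 0, 0],
    [0, 0, 0],
    [0, 0, 0],
    [0, 0, 0],
    [0, 0, 0],
    [0, 0, 0],
  ],
  grip=0.2,
  squeeze=45,
)

```text
time: 4.72
ee_pos: [0.6148, -0.2739, 0.1501]
eef_rot: [0.99, 0.137, 0.004, 0.002]
ft_force: [0.6, -0.4, 0.3]
width: 0.0225
grip_force: 0.0
```

```bash
python3 - <<'E'
from h import *
st(); T,im=snap("wrist","w2"); print(find("brush0","wrist",T)); st()
E
```

```text
t 4.72 tcp [ 0.6148 -0.2739  0.1501] yaw 0.276 F [ 0.6 -0.4  0.3] w 0.0225 g 0.0 q [ 0.58  0.49 -0.31  1.41  0.16  1.26 -1.04]
[([0.6237, -0.1324, 0.0108], 0.75), ([0.4834, -0.2701, 0.0103], 0.72), ([0.4901, -0.1319, 0.0135], 0.7), ([0.6082, -0.2735, 0.0139], 0.61)]
t 4.82 tcp [ 0.6124 -0.2732  0.1444] yaw 0.276 F [-0.9  0.3 -1.1] w 0.0195 g 0.0 q [ 0.58  0.5  -0.31  1.41  0.16  1.25 -1.05]
```

View pics/w2.png

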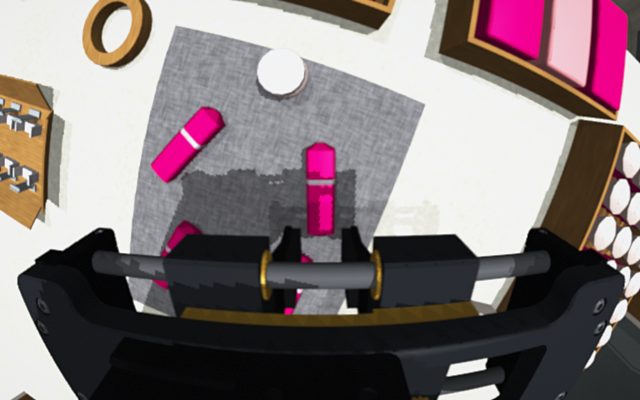

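Emit:
arm_command(
  xyz=[
    [-0.001, -0.001, -0.01],
    [-0.001, -0.001, -0.03],
    [-0.001, -0.001, -0.05],
    [-0.001, -0.001, -0.08],
    [-0.001, -0.001, -0.12],
    [-0.001, -0.001, -0.14],
    [-0.001, -0.001, -0.14],
    [-0.001, -0.001, -0.14],
  ],
  rot=[
    [0, 0, 0],
    [0, 0, 0],
    [0, 0, 0],
    [0, 0, 0],
    [0, 0, 0],
    [0, 0, 0],
    [0, 0, 0],
    [0, 0, 0],
  ],
  grip=0.58,
)

```text
time: 5.48
ee_pos: [0.6096, -0.2736, 0.0011]
eef_rot: [0.99, 0.138, -0.001, -0.001]
ft_force: [-0.3, -0.3, 0.2]
width: 0.0497
grip_force: 0.0
```

Emit:
arm_command(
  xyz=[
    [0, 0, 0],
    [0, 0, 0],
    [0, 0, 0],
    [0, 0, 0],
    [0, 0, 0],
    [0, 0, 0],
    [0, 0, 0],
    [0, 0, 0],
    [0, 0, 0],
  ],
  rot=[
    [0, 0, 0],
    [0, 0, 0],
    [0, 0, 0],
    [0, 0, 0],
    [0, 0, 0],
    [0, 0, 0],
    [0, 0, 0],
    [0, 0, 0],
    [0, 0, 0],
  ],
  grip=0,
  squeeze=45,
)

```text
time: 6.23
ee_pos: [0.611, -0.274, 0.0036]
eef_rot: [0.991, 0.137, 0.0, 0.0]
ft_force: [-0.1, -0.2, -0.4]
width: 0.0277
grip_force: 45.0
```

Emit:
arm_command(
  xyz=[
    [0, 0, 0.04],
    [0, 0, 0.08],
    [0, 0, 0.12],
    [-0.006, 0.03, 0.15],
    [-0.013, 0.07, 0.17],
    [-0.02, 0.11, 0.17],
    [-0.027, 0.15, 0.17],
    [-0.034, 0.19, 0.17],
    [-0.041, 0.23, 0.17],
    [-0.048, 0.27, 0.17],
    [-0.055, 0.31, 0.17],
    [-0.062, 0.35, 0.17],
    [-0.069, 0.39, 0.17],
    [-0.076, 0.43, 0.17],
    [-0.083, 0.46, 0.17],
    [-0.09, 0.484, 0.17],
    [-0.09, 0.484, 0.17],
    [-0.09, 0.484, 0.17],
    [-0.09, 0.484, 0.17],
  ],
  rot=[
    [0, 0, 0],
    [0, 0, 0],
    [0, 0, 0],
    [0, 0, -0.05],
    [0, 0, -0.1],
    [0, 0, -0.15],
    [0, 0, -0.2],
    [0, 0, -0.25],
    [0, 0, -0.3],
    [0, 0, -0.32],
    [0, 0, -0.32],
    [0, 0, -0.32],
    [0, 0, -0.32],
    [0, 0, -0.32],
    [0, 0, -0.32],
    [0, 0, -0.32],
    [0, 0, -0.32],
    [0, 0, -0.32],
    [0, 0, -0.32],
  ],
)

```text
time: 7.82
ee_pos: [0.5213, 0.2091, 0.1735]
eef_rot: [1.0, -0.022, 0.0, 0.0]
ft_force: [0.0, -1.2, -0.4]
width: 0.0274
grip_force: 45.0
```

```bash
python3 - <<'E'
from h import *
st(); T,im=snap("wrist","w3")
for l in ["slot0","tray","brush0","wall_near_edge","wall_far_edge","wall_left_edge","wall_right_edge"]: print(l,find(l,"wrist",T))
E
```

```text
t 7.82 tcp [0.5213 0.2091 0.1735] yaw -0.045 F [ 0.  -1.2 -0.4] w 0.0274 g 45.0 q [-0.    0.27 -0.54  1.67  0.15  1.24 -2.19]
slot0 [([0.5616, 0.2966, 0.0265], 0.98), ([0.5543, 0.1857, 0.0269], 0.95), ([0.5568, 0.2457, 0.0311], 0.9), ([0.7095, -0.2114, -0.0013], 0.2)]
tray [([0.559, 0.2196, -0.0001], 0.84)]
brush0 [([0.5185, 0.2144, 0.1837], 0.93), ([0.6201, -0.1293, 0.0138], 0.88), ([0.4916, -0.1322, 0.0144], 0.71), ([0.4806, -0.2734, 0.0084], 0.67)]
wall_near_edge []
wall_far_edge [([0.6591, 0.2128, 0.0393], 0.67)]
wall_left_edge [([0.5698, 0.3714, 0.0414], 0.94)]
wall_right_edge [([0.5491, 0.0631, 0.0399], 0.86), ([0.6213, -0.1282, 0.014], 0.54)]
```

View pics/w3.png

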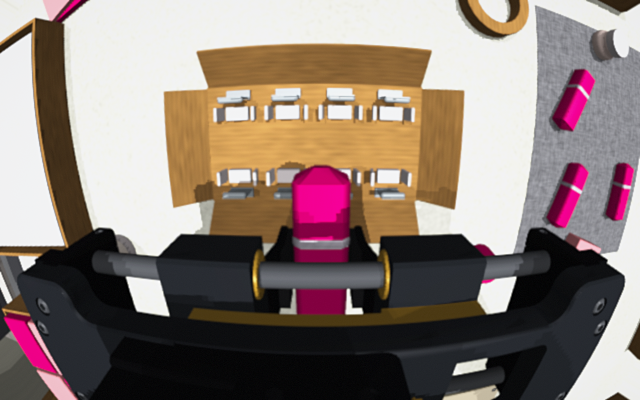

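```bash
cat > fit.py <<'E'
from h import *
from scipy.optimize import least_squares
def fit(cams=("top","scene","wrist"),n=4,slots=True):
    D={}
    for c in cams:
        for i in range(n):
            T,im=snap(c)
            for l in ["slot0","tray","wall_left_edge","wall_right_edge"]:
                for p,cf in find(l,c,T):
                    if cf>.5: D.setdefault(c,[]).append((l,p))
    L=[(l,p,c) for c in D for l,p in D[c]]
    def pred(v,l,p):
        a=v[2]; ex=np.array([np.cos(a),np.sin(a)]); ey=np.array([-ex[1],ex[0]]); d=np.array(p[:2])-v[:2]; x,y=d@ex,d@ey
        if l=="tray": return [x,y]
        if l=="slot0": k=min([-.081,-.027,.027,.081],key=lambda k:abs(y-k)); return [x,y-k]
        return [x,0] if abs(x)<.03 and abs(y)>.13 else [0.03,.03]
    f=lambda v,L=L: np.ravel([pred(v,l,p) for l,p,c in L])
    s=lambda L: least_squares(lambda v:f(v,L),[.56,.2175,-.055],loss="soft_l1",f_scale=.003).x.round(4)
    for c in D: print(c,len(D[c]),s([q for q in L if q[2]==c]))
    v=s(L); print("all",v); return v
if __name__=="__main__":
    v=fit(); st()
    T,im=snap("wrist"); print([q for q in find("brush0","wrist",T) if q[0][2]>.1])
    a=v[2]
    for k in (-.081,-.027,.027,.081): print("slot",k,np.round(v[:2]+k*np.array([-np.sin(a),np.cos(a)]),4))
E
python3 fit.py
```

```text
top 22 [ 0.5625  0.2173 -0.0777]
scene 29 [ 0.5585  0.2167 -0.054 ]
wrist 33 [ 0.5572  0.215  -0.0605]
all [ 0.5585  0.2162 -0.0552]
t 11.22 tcp [0.521  0.21   0.1736] yaw -0.044 F [-0.6 -0.2 -1.1] w 0.0278 g 45.0 q [-0.    0.27 -0.54  1.67  0.15  1.24 -2.19]
[([0.5201, 0.2109, 0.1818], 0.84)]
slot -0.081 [0.554  0.1353]
slot -0.027 [0.557  0.1892]
slot 0.027 [0.56   0.2432]
slot 0.081 [0.563  0.2971]
```

Emit:
arm_command(
  xyz=[
    [0.02, 0.03, 0],
    [0.042, 0.06, 0],
    [0.042, 0.087, 0],
    [0.042, 0.087, -0.04],
    [0.042, 0.087, -0.08],
    [0.042, 0.087, -0.104],
    [0.042, 0.087, -0.104],
    [0.042, 0.087, -0.104],
  ],
  rot=[
    [0, 0, 0],
    [0, 0, -0.013],
    [0, 0, -0.013],
    [0, 0, -0.013],
    [0, 0, -0.013],
    [0, 0, -0.013],
    [0, 0, -0.013],
    [0, 0, -0.013],
  ],
)

```text
time: 11.98
ee_pos: [0.5625, 0.2967, 0.069]
eef_rot: [1.0, -0.029, -0.001, 0.0]
ft_force: [0.4, 0.1, -0.2]
width: 0.0275
grip_force: 45.0
```

```bash
python3 - <<'E'
from h import *
st(); T,im=snap("wrist"); print([q for q in find("brush0","wrist",T)],find("slot0","wrist",T),find("wall_left_edge","wrist",T),find("wall_far_edge","wrist",T))
cv2.imwrite("pics/w4.png",cv2.resize(im[:260,150:490,::-1],None,fx=2,fy=2))
E
```

```text
t 11.98 tcp [0.5625 0.2967 0.069 ] yaw -0.057 F [ 0.4  0.1 -0.2] w 0.0275 g 45.0 q [-0.16  0.53 -0.52  1.57  0.29  1.11 -2.38]
[([0.5618, 0.2987, 0.0815], 0.75)] [([0.553, 0.1333, 0.0269], 0.7), ([0.5562, 0.2439, 0.0293], 0.6), ([0.5573, 0.1878, 0.0264], 0.58)] [([0.5687, 0.3687, 0.0394], 0.77), ([0.3891, -0.1919, -0.0041], 0.65)] [([0.6558, 0.2138, 0.0387], 0.77)]
```

View pics/w4.png

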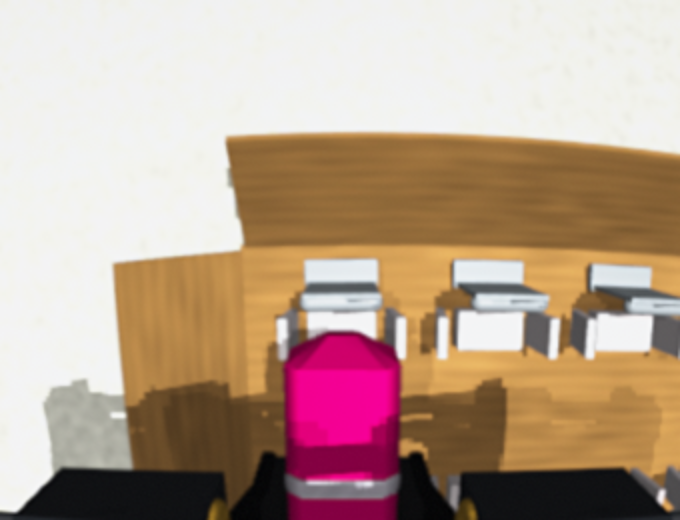

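```bash
python3 - <<'E'
from h import *
T=np.array(r.camera_model("wrist")["T"]); print(T[:3,3]); tcp=np.array([.5625,.2967])
e=np.array([np.cos(-.057),np.sin(-.057)])
for n,u,v,z in [("liptop",321,148.5,.042),("lipbot",321,152.5,.038),("lipbot",321,152.5,.035),("leafbot",321,130,.004),("leafbot",321,130,.042),("padfar",321,156,.014),("floor edge",321,123,.004),("brushtip",321.5,166,.0805),("chamf top",321.5,185,.0945),("nbr lip",(480)/2+150,150,.042),("wall edge far",321,67,.040)]:
    p=ray("wrist",T,u,v,z)[:2]-tcp; print(n,z,np.round([p@e,p@[-e[1],e[0]]],4))
E
```

```text
[0.63912226 0.29291427 0.23409183]
liptop 0.042 [0.0511 0.0008]
lipbot 0.038 [0.048  0.0008]
lipbot 0.035 [0.0476 0.0008]
leafbot 0.004 [0.06   0.0008]
leafbot 0.042 [0.0627 0.0008]
padfar 0.014 [0.042  0.0008]
floor edge 0.004 [0.0652 0.0008]
brushtip 0.0805 [0.0474 0.0005]
chamf top 0.0945 [0.041  0.0005]
nbr lip 0.042 [ 0.0507 -0.043 ]
wall edge far 0.04 [0.1022 0.0008]
```

Emit:
arm_command(
  xyz=[
    [0.0015, 0, -0.015],
    [0.0015, 0, -0.025],
    [0.0015, 0, -0.03],
    [0.0015, 0, -0.035],
    [0.0015, 0, -0.04],
    [0.0015, 0, -0.045],
    [0.0015, 0, -0.05],
    [0.0015, 0, -0.053],
    [0.0015, 0, -0.055],
    [0.0015, 0, -0.055],
    [0.0015, 0, -0.055],
    [0.0015, 0, -0.055],
  ],
  rot=[
    [0, 0, 0],
    [0, 0, 0],
    [0, 0, 0],
    [0, 0, 0],
    [0, 0, 0],
    [0, 0, 0],
    [0, 0, 0],
    [0, 0, 0],
    [0, 0, 0],
    [0, 0, 0],
    [0, 0, 0],
    [0, 0, 0],
  ],
)

```text
time: 13.23
ee_pos: [0.5642, 0.2967, 0.0169]
eef_rot: [1.0, -0.029, -0.0, 0.001]
ft_force: [-12.3, -8.3, 28.2]
width: 0.0278
grip_force: 45.0
```

```bash
python3 - <<'E'
from h import *
st()
E
```

```text
t 13.23 tcp [0.5642 0.2967 0.0169] yaw -0.057 F [-12.3  -8.3  28.2] w 0.0278 g 45.0 q [-0.18  0.6  -0.5   1.6   0.32  1.03 -2.4 ]
```

Emit:
arm_command(
  xyz=[
    [0, 0, 0.002],
    [0, 0, 0.002],
    [0, 0, 0.002],
    [0, 0, 0.002],
    [0, 0, 0.02],
    [0, 0, 0.05],
    [0, 0, 0.09],
    [0, 0, 0.12],
    [0, 0, 0.13],
    [0, 0, 0.13],
  ],
  rot=[
    [0, 0, 0],
    [0, 0, 0],
    [0, 0, 0],
    [0, 0, 0],
    [0, 0, 0],
    [0, 0, 0],
    [0, 0, 0],
    [0, 0, 0],
    [0, 0, 0],
    [0, 0, 0],
  ],
  grip=0.45,
)

```text
time: 14.07
ee_pos: [0.5659, 0.2979, 0.1476]
eef_rot: [1.0, -0.029, 0.002, -0.001]
ft_force: [-0.0, 0.2, 0.1]
width: 0.0392
grip_force: 0.0
```

```bash
python3 - <<'E'
from h import *
st(); T,im=snap("wrist","w5"); print(find("brush0","wrist",T))
T,im=snap("top"); print(find("brush0","top",T),*brushes("top",T,im,.02),sep="\n")
T,im=snap("scene"); print(find("brush0","scene",T))
E
```

```text
t 14.07 tcp [0.5659 0.2979 0.1476] yaw -0.057 F [-0.   0.2  0.1] w 0.0392 g 0.0 q [-0.15  0.46 -0.54  1.5   0.25  1.24 -2.35]
[([0.4905, -0.1327, 0.0138], 0.81), ([0.5623, 0.3011, 0.0252], 0.72), ([0.619, -0.1314, 0.0123], 0.68)]
[([0.4888, -0.1307, 0.0156], 0.7), ([0.4916, -0.2704, 0.0147], 0.56), ([0.6159, -0.1302, 0.014], 0.52)]
(0.4881, -0.2708, np.float64(-0.13), 94, 28)
(0.4892, -0.1308, np.float64(-0.396), 94, 27)
(0.6211, -0.1281, np.float64(-0.587), 94, 27)
[([0.5628, 0.2989, 0.0309], 0.9), ([0.4869, -0.2702, 0.0125], 0.71), ([0.6201, -0.125, 0.0141], 0.69), ([0.4932, -0.1352, 0.0206], 0.57)]
```

View pics/w5.png

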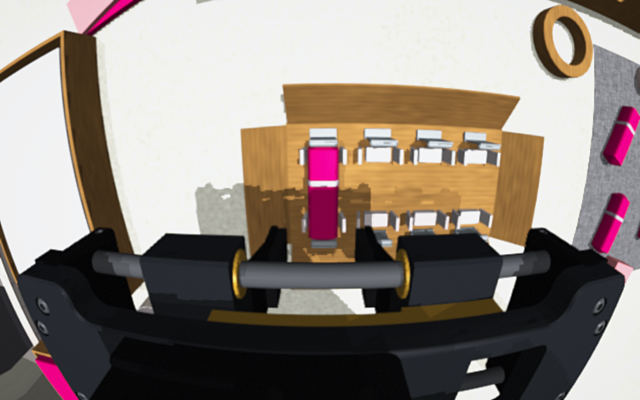

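Emit:
arm_command(
  xyz=[
    [0.005, -0.04, 0.01],
    [0.01, -0.08, 0.01],
    [0.015, -0.12, 0.01],
    [0.02, -0.16, 0.01],
    [0.025, -0.2, 0.01],
    [0.03, -0.24, 0.01],
    [0.035, -0.28, 0.0],
    [0.04, -0.32, 0.0],
    [0.045, -0.36, 0.0],
    [0.05, -0.4, 0.0],
    [0.057, -0.425, 0.0],
    [0.057, -0.425, 0.0],
    [0.057, -0.425, 0.0],
    [0.057, -0.425, 0.0],
  ],
  rot=[
    [0, 0, -0.06],
    [0, 0, -0.12],
    [0, 0, -0.18],
    [0, 0, -0.24],
    [0, 0, -0.3],
    [0, 0, -0.36],
    [0, 0, -0.42],
    [0, 0, -0.48],
    [0, 0, -0.53],
    [0, 0, -0.53],
    [0, 0, -0.53],
    [0, 0, -0.53],
    [0, 0, -0.53],
    [0, 0, -0.53],
  ],
  grip=0.65,
)

```text
time: 15.53
ee_pos: [0.6212, -0.1268, 0.1436]
eef_rot: [0.957, -0.289, -0.001, -0.0]
ft_force: [-0.2, 0.4, 0.2]
width: 0.0565
grip_force: 0.0
```

```bash
python3 - <<'E'
from h import *
st(); T,im=snap("wrist"); print(find("brush0","wrist",T)); print(*brushes("wrist",T,im,.02,amin=800),sep="\n")
st()
E
```

```text
t 15.53 tcp [ 0.6212 -0.1268  0.1436] yaw -0.586 F [-0.2  0.4  0.2] w 0.0565 g 0.0 q [ 0.35  0.42 -0.29  1.52  0.12  1.22 -2.11]
[([0.6188, -0.1295, 0.0121], 0.92), ([0.4859, -0.2714, 0.0099], 0.61)]
(0.4883, -0.2701, np.float64(-0.102), 102, 35)
(0.6201, -0.1298, np.float64(-0.572), 95, 28)
t 15.63 tcp [ 0.6215 -0.126   0.1442] yaw -0.585 F [-0.3 -0.4  0.1] w 0.0562 g 0.0 q [ 0.35  0.42 -0.29  1.52  0.12  1.22 -2.11]
```

Emit:
arm_command(
  xyz=[
    [-0.001, -0.003, -0.04],
    [-0.001, -0.003, -0.08],
    [-0.001, -0.003, -0.12],
    [-0.001, -0.003, -0.14],
    [-0.001, -0.003, -0.14],
    [-0.001, -0.003, -0.14],
  ],
  rot=[
    [0, 0, 0.005],
    [0, 0, 0.005],
    [0, 0, 0.005],
    [0, 0, 0.005],
    [0, 0, 0.005],
    [0, 0, 0.005],
  ],
)

```text
time: 16.13
ee_pos: [0.6203, -0.1292, 0.004]
eef_rot: [0.958, -0.286, -0.001, -0.0]
ft_force: [0.5, -0.7, 0.5]
width: 0.0564
grip_force: 0.0
```

Emit:
arm_command(
  xyz=[
    [0, 0, 0],
    [0, 0, 0],
    [0, 0, 0],
    [0, 0, 0],
    [0, 0, 0],
    [0, 0, 0],
    [0, 0, 0],
    [0, 0, 0],
    [0, 0, 0],
  ],
  rot=[
    [0, 0, 0],
    [0, 0, 0],
    [0, 0, 0],
    [0, 0, 0],
    [0, 0, 0],
    [0, 0, 0],
    [0, 0, 0],
    [0, 0, 0],
    [0, 0, 0],
  ],
  grip=0,
)

```text
time: 16.88
ee_pos: [0.6206, -0.131, 0.0047]
eef_rot: [0.958, -0.287, 0.0, -0.0]
ft_force: [-0.5, 1.3, 1.8]
width: 0.0277
grip_force: 45.0
```

Emit:
arm_command(
  xyz=[
    [0, 0, 0.04],
    [0, 0, 0.08],
    [-0.005, 0.03, 0.1],
    [-0.01, 0.07, 0.11],
    [-0.015, 0.11, 0.11],
    [-0.02, 0.15, 0.11],
    [-0.027, 0.19, 0.11],
    [-0.034, 0.23, 0.11],
    [-0.041, 0.27, 0.11],
    [-0.048, 0.31, 0.11],
    [-0.054, 0.35, 0.11],
    [-0.059, 0.373, 0.11],
    [-0.059, 0.373, 0.09],
    [-0.059, 0.373, 0.07],
    [-0.059, 0.373, 0.066],
    [-0.059, 0.373, 0.066],
    [-0.059, 0.373, 0.066],
  ],
  rot=[
    [0, 0, 0],
    [0, 0, 0],
    [0, 0, 0.06],
    [0, 0, 0.12],
    [0, 0, 0.18],
    [0, 0, 0.24],
    [0, 0, 0.3],
    [0, 0, 0.36],
    [0, 0, 0.42],
    [0, 0, 0.48],
    [0, 0, 0.524],
    [0, 0, 0.524],
    [0, 0, 0.524],
    [0, 0, 0.524],
    [0, 0, 0.524],
    [0, 0, 0.524],
    [0, 0, 0.524],
  ],
)

```text
time: 18.3
ee_pos: [0.5618, 0.2417, 0.0711]
eef_rot: [1.0, -0.029, 0.0, 0.0]
ft_force: [0.5, -0.2, -1.2]
width: 0.0277
grip_force: 45.0
```

```bash
cat >> h.py <<'E'
def tip(yaw):
    "brush tip and neighbours seen ahead of the TCP"
    s=r.read_state(); T,im=snap("wrist"); tcp=np.array(s["ee_pos"]); e=np.array([np.cos(yaw),np.sin(yaw)])
    h=cv2.cvtColor(im,cv2.COLOR_RGB2HSV); k=cv2.inRange(h,(155,120,50),(178,255,255))[:, 316:327]
    rows=np.where(k.mean(1)>128)[0]; u=321.5
    g=np.split(rows,np.where(np.diff(rows)>25)[0]+1)[-1]
    p=ray("wrist",T,u,g[0],tcp[2]+.0115)[:2]-tcp[:2]; print("tip ahead",np.round(p@e,4),"row",g[0])
    return T,im
E
python3 - <<'E'
from h import *
st(); T,im=tip(-.057); print(find("brush0","wrist",T),find("slot0","wrist",T))
cv2.imwrite("pics/w6.png",cv2.resize(im[:260,150:490,::-1],None,fx=2,fy=2))
E
```

```text
t 18.3 tcp [0.5618 0.2417 0.0711] yaw -0.059 F [ 0.5 -0.2 -1.2] w 0.0277 g 45.0 q [-0.08  0.48 -0.51  1.64  0.26  1.09 -2.29]
tip ahead -0.025 row 289
[([0.5612, 0.2406, 0.0783], 0.81), ([0.488, -0.1335, 0.0127], 0.74), ([0.5616, 0.2997, 0.0278], 0.59)] [([0.5546, 0.1871, 0.0256], 0.94), ([0.553, 0.1316, 0.029], 0.63)]
```

View pics/w6.png

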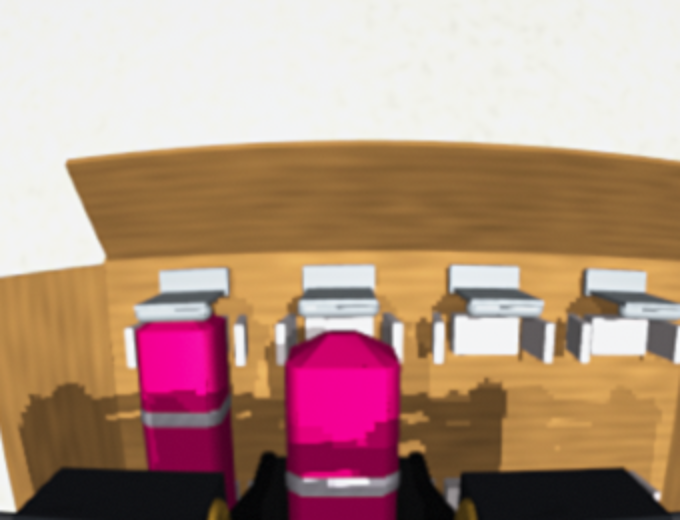

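Emit:
arm_command(
  xyz=[
    [0, 0, -0.015],
    [0, 0, -0.025],
    [0, 0, -0.03],
    [0, 0, -0.035],
    [0, 0, -0.04],
    [0, 0, -0.045],
    [0, 0, -0.05],
    [0, 0, -0.053],
    [0, 0, -0.056],
    [0, 0, -0.056],
    [0, 0, -0.056],
    [0, 0, -0.056],
  ],
  rot=[
    [0, 0, 0],
    [0, 0, 0],
    [0, 0, 0],
    [0, 0, 0],
    [0, 0, 0],
    [0, 0, 0],
    [0, 0, 0],
    [0, 0, 0],
    [0, 0, 0],
    [0, 0, 0],
    [0, 0, 0],
    [0, 0, 0],
  ],
)

```text
time: 19.45
ee_pos: [0.5616, 0.2418, 0.0184]
eef_rot: [1.0, -0.029, 0.0, 0.001]
ft_force: [-17.4, -10.0, 42.1]
width: 0.0278
grip_force: 45.0
```

```bash
python3 - <<'E'
from h import *
st()
T,im=snap("top"); print(*brushes("top",T,im,.02),sep="\n")
E
```

```text
t 19.45 tcp [0.5616 0.2418 0.0184] yaw -0.058 F [-17.4 -10.   42.1] w 0.0278 g 45.0 q [-0.1   0.54 -0.49  1.68  0.3   1.   -2.32]
(0.4882, -0.2702, np.float64(-0.114), 94, 28)
(0.4892, -0.1309, np.float64(-0.396), 94, 27)
```

Emit:
arm_command(
  xyz=[
    [0, 0, 0.003],
    [0, 0, 0.003],
    [0, 0, 0.003],
    [0, 0, 0.003],
    [0, 0, 0.02],
    [0, 0, 0.06],
    [0, 0, 0.1],
    [0, 0, 0.13],
    [0, 0, 0.13],
  ],
  rot=[
    [0, 0, 0],
    [0, 0, 0],
    [0, 0, 0],
    [0, 0, 0],
    [0, 0, 0],
    [0, 0, 0],
    [0, 0, 0],
    [0, 0, 0],
    [0, 0, 0],
  ],
  grip=0.45,
)

```text
time: 20.25
ee_pos: [0.5643, 0.2437, 0.1511]
eef_rot: [1.0, -0.029, 0.004, -0.002]
ft_force: [0.4, 0.1, 1.1]
width: 0.039
grip_force: 0.0
```

Emit:
arm_command(
  xyz=[
    [-0.007, -0.04, 0],
    [-0.014, -0.08, 0],
    [-0.022, -0.12, 0],
    [-0.03, -0.16, 0],
    [-0.038, -0.2, 0],
    [-0.046, -0.24, 0],
    [-0.054, -0.28, 0],
    [-0.062, -0.32, 0],
    [-0.07, -0.36, 0],
    [-0.072, -0.373, 0],
    [-0.072, -0.373, 0],
    [-0.072, -0.373, 0],
  ],
  rot=[
    [0, 0, -0.05],
    [0, 0, -0.1],
    [0, 0, -0.15],
    [0, 0, -0.2],
    [0, 0, -0.25],
    [0, 0, -0.3],
    [0, 0, -0.338],
    [0, 0, -0.338],
    [0, 0, -0.338],
    [0, 0, -0.338],
    [0, 0, -0.338],
    [0, 0, -0.338],
  ],
  grip=0.65,
)

```text
time: 21.25
ee_pos: [0.4892, -0.1314, 0.144]
eef_rot: [0.98, -0.198, -0.0, -0.0]
ft_force: [0.2, 0.0, 0.2]
width: 0.0566
grip_force: 0.0
```

```bash
python3 - <<'E'
from h import *
st(); T,im=snap("wrist"); print(find("brush0","wrist",T)); print(*brushes("wrist",T,im,.02,amin=800),sep="\n")
T,im=snap("scene"); print(find("brush0","scene",T));st()
E
```

```text
t 21.25 tcp [ 0.4892 -0.1314  0.144 ] yaw -0.398 F [0.2 0.  0.2] w 0.0566 g 0.0 q [ 0.45  0.15 -0.29  1.86  0.05  1.14 -1.84]
[([0.4838, -0.2745, 0.0099], 0.94), ([0.5579, 0.2958, 0.0263], 0.82), ([0.4883, -0.1306, 0.0143], 0.56), ([0.5613, 0.2416, 0.0283], 0.55), ([0.6608, 0.2137, 0.0378], 0.34)]
(0.488, -0.1323, np.float64(-0.384), 95, 28)
(0.4876, -0.2698, np.float64(-0.104), 95, 35)
[([0.5625, 0.2455, 0.0281], 0.97), ([0.4907, -0.1309, 0.0208], 0.81), ([0.5616, 0.2979, 0.0279], 0.77), ([0.4845, -0.2682, 0.0136], 0.73)]
t 21.45 tcp [ 0.4899 -0.1294  0.1444] yaw -0.394 F [-0.   0.8  0.5] w 0.0563 g 0.0 q [ 0.44  0.15 -0.3   1.86  0.05  1.14 -1.84]
```

Emit:
arm_command(
  xyz=[
    [-0.001, -0.001, -0.04],
    [-0.001, -0.001, -0.08],
    [-0.001, -0.001, -0.12],
    [-0.001, -0.001, -0.14],
    [-0.001, -0.001, -0.14],
    [-0.001, -0.001, -0.14],
  ],
  rot=[
    [0, 0, 0.005],
    [0, 0, 0.005],
    [0, 0, 0.005],
    [0, 0, 0.005],
    [0, 0, 0.005],
    [0, 0, 0.005],
  ],
)

```text
time: 21.95
ee_pos: [0.4886, -0.1306, 0.0039]
eef_rot: [0.981, -0.193, -0.001, -0.0]
ft_force: [0.1, 0.4, 0.1]
width: 0.0566
grip_force: 0.0
```

Emit:
arm_command(
  xyz=[
    [0, 0, 0],
    [0, 0, 0],
    [0, 0, 0],
    [0, 0, 0],
    [0, 0, 0],
    [0, 0, 0],
    [0, 0, 0],
    [0, 0, 0],
    [0, 0, 0],
  ],
  rot=[
    [0, 0, 0],
    [0, 0, 0],
    [0, 0, 0],
    [0, 0, 0],
    [0, 0, 0],
    [0, 0, 0],
    [0, 0, 0],
    [0, 0, 0],
    [0, 0, 0],
  ],
  grip=0,
)

```text
time: 22.7
ee_pos: [0.4886, -0.132, 0.0047]
eef_rot: [0.981, -0.194, 0.0, 0.0]
ft_force: [-0.6, -0.1, 3.1]
width: 0.0279
grip_force: 45.0
```

Emit:
arm_command(
  xyz=[
    [0, 0, 0.04],
    [0, 0, 0.08],
    [0.005, 0.03, 0.1],
    [0.012, 0.07, 0.11],
    [0.02, 0.11, 0.11],
    [0.03, 0.15, 0.11],
    [0.04, 0.19, 0.11],
    [0.05, 0.23, 0.11],
    [0.06, 0.27, 0.11],
    [0.069, 0.3, 0.11],
    [0.069, 0.32, 0.11],
    [0.069, 0.32, 0.09],
    [0.069, 0.32, 0.07],
    [0.069, 0.32, 0.066],
    [0.069, 0.32, 0.066],
    [0.069, 0.32, 0.066],
  ],
  rot=[
    [0, 0, 0],
    [0, 0, 0],
    [0, 0, 0.05],
    [0, 0, 0.1],
    [0, 0, 0.15],
    [0, 0, 0.2],
    [0, 0, 0.25],
    [0, 0, 0.3],
    [0, 0, 0.332],
    [0, 0, 0.332],
    [0, 0, 0.332],
    [0, 0, 0.332],
    [0, 0, 0.332],
    [0, 0, 0.332],
    [0, 0, 0.332],
    [0, 0, 0.332],
  ],
)

```text
time: 24.03
ee_pos: [0.5577, 0.1878, 0.0711]
eef_rot: [1.0, -0.03, 0.0, 0.0]
ft_force: [-0.2, -0.6, -0.1]
width: 0.0278
grip_force: 45.0
```

```bash
python3 - <<'E'
from h import *
st(); T,im=snap("wrist"); print(find("brush0","wrist",T),find("slot0","wrist",T))
cv2.imwrite("pics/w7.png",cv2.resize(im[:260,150:490,::-1],None,fx=2,fy=2))
T,im=snap("top"); print(*brushes("top",T,im,.02),sep="\n")
E
```

```text
t 24.03 tcp [0.5577 0.1878 0.0711] yaw -0.06 F [-0.2 -0.6 -0.1] w 0.0278 g 45.0 q [ 0.    0.43 -0.5   1.71  0.23  1.06 -2.2 ]
[([0.5574, 0.1872, 0.0848], 0.77), ([0.5603, 0.2429, 0.031], 0.75), ([0.5604, 0.3013, 0.0236], 0.56)] [([0.5527, 0.1295, 0.031], 0.75)]
(0.4881, -0.2708, np.float64(-0.13), 94, 28)
```

View pics/w7.png

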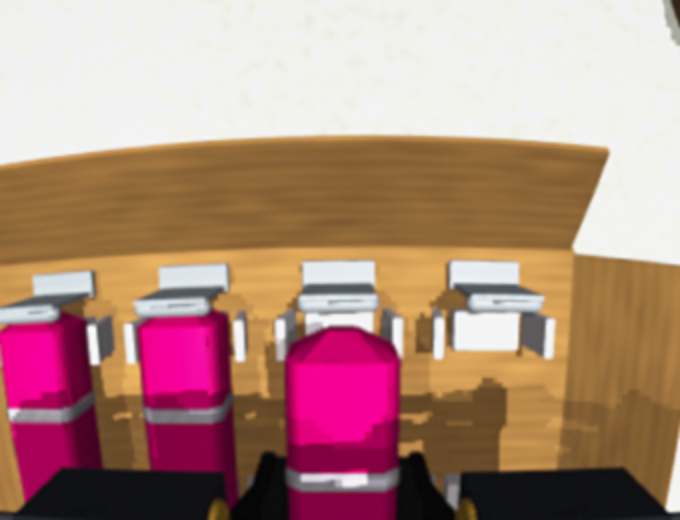

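Emit:
arm_command(
  xyz=[
    [0, 0.0005, -0.015],
    [0, 0.0005, -0.025],
    [0, 0.0005, -0.03],
    [0, 0.0005, -0.035],
    [0, 0.0005, -0.04],
    [0, 0.0005, -0.045],
    [0, 0.0005, -0.05],
    [0, 0.0005, -0.053],
    [0, 0.0005, -0.056],
    [0, 0.0005, -0.056],
    [0, 0.0005, -0.056],
    [0, 0.0005, -0.056],
  ],
  rot=[
    [0, 0, 0],
    [0, 0, 0],
    [0, 0, 0],
    [0, 0, 0],
    [0, 0, 0],
    [0, 0, 0],
    [0, 0, 0],
    [0, 0, 0],
    [0, 0, 0],
    [0, 0, 0],
    [0, 0, 0],
    [0, 0, 0],
  ],
)

```text
time: 25.23
ee_pos: [0.5576, 0.1883, 0.0182]
eef_rot: [1.0, -0.03, 0.0, 0.001]
ft_force: [-18.3, -7.5, 43.4]
width: 0.0277
grip_force: 45.0
```

Emit:
arm_command(
  xyz=[
    [0, 0, 0.003],
    [0, 0, 0.003],
    [0, 0, 0.003],
    [0, 0, 0.003],
    [0, 0, 0.02],
    [0, 0, 0.06],
    [0, 0, 0.1],
    [0, 0, 0.13],
    [0, 0, 0.13],
  ],
  rot=[
    [0, 0, 0],
    [0, 0, 0],
    [0, 0, 0],
    [0, 0, 0],
    [0, 0, 0],
    [0, 0, 0],
    [0, 0, 0],
    [0, 0, 0],
    [0, 0, 0],
  ],
  grip=0.45,
)

```text
time: 25.98
ee_pos: [0.5604, 0.19, 0.1509]
eef_rot: [1.0, -0.03, 0.004, -0.002]
ft_force: [0.7, -0.2, 0.7]
width: 0.0394
grip_force: 0.0
```

```bash
python3 - <<'E'
from h import *
st()
T,im=snap("top"); print(*brushes("top",T,im,.02),sep="\n")
T,im=snap("scene"); print(find("brush0","scene",T));st()
E
```

```text
t 25.98 tcp [0.5604 0.19   0.1509] yaw -0.059 F [ 0.7 -0.2  0.7] w 0.0394 g 0.0 q [ 0.02  0.35 -0.52  1.63  0.18  1.2  -2.17]
(0.4881, -0.2706, np.float64(-0.13), 94, 28)
[([0.5618, 0.2987, 0.0304], 0.9), ([0.562, 0.2457, 0.0272], 0.8), ([0.4868, -0.2684, 0.0122], 0.74), ([0.5584, 0.1876, 0.0306], 0.69)]
t 26.13 tcp [0.5572 0.1882 0.1437] yaw -0.059 F [-0.  -0.1  0. ] w 0.0393 g 0.0 q [ 0.02  0.35 -0.52  1.64  0.19  1.2  -2.17]
```

Emit:
arm_command(
  xyz=[
    [-0.006, -0.04, 0],
    [-0.012, -0.08, 0],
    [-0.018, -0.12, 0],
    [-0.024, -0.16, 0],
    [-0.03, -0.2, 0],
    [-0.036, -0.24, 0],
    [-0.042, -0.28, 0],
    [-0.048, -0.32, 0],
    [-0.054, -0.36, 0],
    [-0.06, -0.4, 0],
    [-0.066, -0.44, 0],
    [-0.07, -0.459, 0],
    [-0.07, -0.459, 0],
    [-0.07, -0.459, 0],
  ],
  rot=[
    [0, 0, -0.03],
    [0, 0, -0.062],
    [0, 0, -0.062],
    [0, 0, -0.062],
    [0, 0, -0.062],
    [0, 0, -0.062],
    [0, 0, -0.062],
    [0, 0, -0.062],
    [0, 0, -0.062],
    [0, 0, -0.062],
    [0, 0, -0.062],
    [0, 0, -0.062],
    [0, 0, -0.062],
    [0, 0, -0.062],
  ],
  grip=0.65,
)

```text
time: 27.3
ee_pos: [0.4861, -0.2712, 0.1425]
eef_rot: [0.998, -0.062, -0.002, -0.001]
ft_force: [0.9, 1.1, 0.2]
width: 0.0566
grip_force: 0.0
```

```bash
python3 - <<'E'
from h import *
st(); T,im=snap("wrist"); print(find("brush0","wrist",T)); print(*brushes("wrist",T,im,.02,amin=800),sep="\n")
st()
E
```

```text
t 27.3 tcp [ 0.4861 -0.2712  0.1425] yaw -0.124 F [0.9 1.1 0.2] w 0.0566 g 0.0 q [ 0.63  0.26 -0.23  1.73  0.06  1.16 -1.32]
[([0.482, -0.2722, 0.0112], 0.96), ([0.5591, 0.1881, 0.0315], 0.91), ([0.7286, -0.0025, -0.0029], 0.43)]
(0.4877, -0.2712, np.float64(-0.099), 95, 28)
t 27.4 tcp [ 0.4874 -0.2689  0.1433] yaw -0.12 F [-0.8 -0.1 -0. ] w 0.0562 g 0.0 q [ 0.63  0.25 -0.24  1.73  0.06  1.16 -1.32]
```

Emit:
arm_command(
  xyz=[
    [-0.001, -0.001, -0.04],
    [-0.001, -0.001, -0.08],
    [-0.001, -0.001, -0.12],
    [-0.001, -0.001, -0.139],
    [-0.001, -0.001, -0.139],
    [-0.001, -0.001, -0.139],
  ],
  rot=[
    [0, 0, 0.01],
    [0, 0, 0.01],
    [0, 0, 0.01],
    [0, 0, 0.01],
    [0, 0, 0.01],
    [0, 0, 0.01],
  ],
)

```text
time: 27.9
ee_pos: [0.4866, -0.2693, 0.0044]
eef_rot: [0.999, -0.054, -0.001, -0.001]
ft_force: [-0.2, -0.9, 0.1]
width: 0.0565
grip_force: 0.0
```

Emit:
arm_command(
  xyz=[
    [0, 0, 0],
    [0, 0, 0],
    [0, 0, 0],
    [0, 0, 0],
    [0, 0, 0],
    [0, 0, 0],
    [0, 0, 0],
    [0, 0, 0],
    [0, 0, 0],
  ],
  rot=[
    [0, 0, 0],
    [0, 0, 0],
    [0, 0, 0],
    [0, 0, 0],
    [0, 0, 0],
    [0, 0, 0],
    [0, 0, 0],
    [0, 0, 0],
    [0, 0, 0],
  ],
  grip=0,
)

```text
time: 28.65
ee_pos: [0.4866, -0.2716, 0.0058]
eef_rot: [0.998, -0.056, 0.0, 0.0]
ft_force: [-1.4, 0.7, 3.4]
width: 0.0278
grip_force: 45.0
```

Emit:
arm_command(
  xyz=[
    [0, 0, 0.04],
    [0, 0, 0.08],
    [0.005, 0.03, 0.1],
    [0.012, 0.07, 0.11],
    [0.02, 0.11, 0.11],
    [0.027, 0.15, 0.11],
    [0.034, 0.19, 0.11],
    [0.041, 0.23, 0.11],
    [0.048, 0.27, 0.11],
    [0.055, 0.31, 0.11],
    [0.062, 0.35, 0.11],
    [0.068, 0.385, 0.11],
    [0.068, 0.405, 0.11],
    [0.068, 0.405, 0.09],
    [0.068, 0.405, 0.07],
    [0.068, 0.405, 0.066],
    [0.068, 0.405, 0.066],
    [0.068, 0.405, 0.066],
  ],
  rot=[
    [0, 0, 0],
    [0, 0, 0],
    [0, 0, 0.054],
    [0, 0, 0.054],
    [0, 0, 0.054],
    [0, 0, 0.054],
    [0, 0, 0.054],
    [0, 0, 0.054],
    [0, 0, 0.054],
    [0, 0, 0.054],
    [0, 0, 0.054],
    [0, 0, 0.054],
    [0, 0, 0.054],
    [0, 0, 0.054],
    [0, 0, 0.054],
    [0, 0, 0.054],
    [0, 0, 0.054],
    [0, 0, 0.054],
  ],
)

```text
time: 30.15
ee_pos: [0.5548, 0.1332, 0.0721]
eef_rot: [1.0, -0.029, 0.0, 0.0]
ft_force: [-0.4, -0.0, -0.2]
width: 0.0279
grip_force: 45.0
```

```bash
python3 - <<'E'
from h import *
st(); T,im=snap("wrist"); print(find("brush0","wrist",T),find("slot0","wrist",T))
cv2.imwrite("pics/w8.png",cv2.resize(im[:260,150:490,::-1],None,fx=2,fy=2))
E
```

```text
t 30.15 tcp [0.5548 0.1332 0.0721] yaw -0.058 F [-0.4 -0.  -0.2] w 0.0279 g 45.0 q [ 0.08  0.39 -0.47  1.76  0.2   1.05 -2.09]
[([0.5636, 0.2997, 0.026], 0.89), ([0.5507, 0.1326, 0.0767], 0.71), ([0.5585, 0.1876, 0.0291], 0.71), ([0.5607, 0.2442, 0.0284], 0.7)] [([0.5537, -0.2047, 0.0], 0.71)]
```

View pics/w8.png

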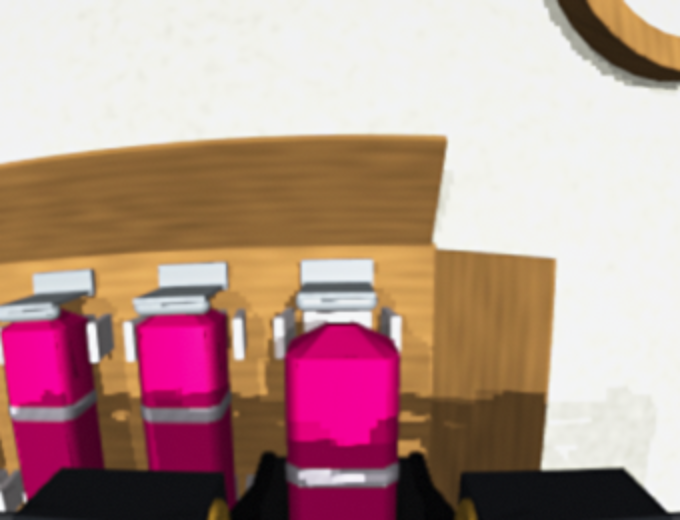

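Emit:
arm_command(
  xyz=[
    [-0.001, 0.0012, -0.012],
    [-0.001, 0.0012, -0.025],
    [-0.001, 0.0012, -0.03],
    [-0.001, 0.0012, -0.035],
    [-0.001, 0.0012, -0.04],
    [-0.001, 0.0012, -0.045],
    [-0.001, 0.0012, -0.05],
    [-0.001, 0.0012, -0.053],
    [-0.001, 0.0012, -0.056],
    [-0.001, 0.0012, -0.056],
    [-0.001, 0.0012, -0.056],
    [-0.001, 0.0012, -0.056],
  ],
  rot=[
    [0, 0, 0],
    [0, 0, 0],
    [0, 0, 0],
    [0, 0, 0],
    [0, 0, 0],
    [0, 0, 0],
    [0, 0, 0],
    [0, 0, 0],
    [0, 0, 0],
    [0, 0, 0],
    [0, 0, 0],
    [0, 0, 0],
  ],
)

```text
time: 31.3
ee_pos: [0.5535, 0.1346, 0.0188]
eef_rot: [1.0, -0.029, 0.0, 0.001]
ft_force: [-18.6, -6.4, 45.9]
width: 0.0276
grip_force: 45.0
```

Emit:
arm_command(
  xyz=[
    [0, 0, 0.003],
    [0, 0, 0.003],
    [0, 0, 0.003],
    [0, 0, 0.003],
    [0, 0, 0.02],
    [0, 0, 0.06],
    [0, 0, 0.1],
    [0, 0, 0.13],
    [0, 0, 0.13],
    [0, 0, 0.13],
  ],
  rot=[
    [0, 0, 0],
    [0, 0, 0],
    [0, 0, 0],
    [0, 0, 0],
    [0, 0, 0],
    [0, 0, 0],
    [0, 0, 0],
    [0, 0, 0],
    [0, 0, 0],
    [0, 0, 0],
  ],
  grip=0.45,
)

```text
time: 32.13
ee_pos: [0.5544, 0.1349, 0.1469]
eef_rot: [1.0, -0.029, 0.001, -0.0]
ft_force: [0.3, -0.5, -1.0]
width: 0.0389
grip_force: 0.0
```

```bash
python3 - <<'E'
from h import *
st()
for c in ["top","scene","wrist","scene","wrist"]:
    T,im=snap(c); print(c,sorted(find("brush0",c,T),key=lambda q:q[0][1]))
print(find("wall_right_edge","top",snap("top")[0]))
st()
E
```

```text
t 32.13 tcp [0.5544 0.1349 0.1469] yaw -0.057 F [ 0.3 -0.5 -1. ] w 0.0389 g 0.0 q [ 0.09  0.31 -0.49  1.69  0.15  1.18 -2.06]
top [([0.5526, 0.2424, 0.026], 0.51), ([0.5666, 0.3022, 0.031], 0.78)]
scene [([0.553, 0.1381, 0.026], 0.58), ([0.5598, 0.189, 0.033], 0.81), ([0.5614, 0.2437, 0.0274], 0.94), ([0.5588, 0.2983, 0.0309], 0.77), ([0.432, 0.4955, -0.0032], 0.16)]
wrist [([0.5561, -0.2014, -0.0004], 0.41), ([0.5506, 0.1354, 0.0268], 0.95), ([0.5591, 0.1892, 0.0281], 0.93), ([0.5604, 0.2405, 0.0246], 0.57), ([0.5615, 0.2996, 0.0282], 0.65)]
scene [([0.5548, 0.1359, 0.0272], 0.89), ([0.5629, 0.1901, 0.0308], 0.65), ([0.5643, 0.2456, 0.0249], 0.64), ([0.5592, 0.298, 0.0305], 0.91)]
wrist [([0.5567, -0.206, -0.0021], 0.28), ([0.5495, 0.1337, 0.0234], 0.81), ([0.5574, 0.1852, 0.0276], 0.6), ([0.5611, 0.2423, 0.0266], 0.93), ([0.5602, 0.3012, 0.0286], 0.96)]
[]
t 32.73 tcp [0.5535 0.1347 0.1454] yaw -0.057 F [-0.1 -0.4 -0.4] w 0.0387 g 0.0 q [ 0.09  0.31 -0.49  1.69  0.15  1.18 -2.06]
```

Emit:
arm_command(
  xyz=[
    [-0.002, -0.04, 0],
    [-0.004, -0.08, 0],
    [-0.006, -0.11, 0],
    [-0.006, -0.11, -0.04],
    [-0.006, -0.11, -0.08],
    [-0.006, -0.11, -0.12],
    [-0.006, -0.11, -0.13],
    [-0.006, -0.11, -0.13],
    [-0.005, -0.1, -0.13],
    [-0.005, -0.09, -0.13],
    [-0.004, -0.08, -0.13],
    [-0.004, -0.07, -0.13],
    [-0.003, -0.062, -0.13],
    [-0.003, -0.054, -0.13],
    [-0.003, -0.054, -0.13],
    [-0.003, -0.054, -0.13],
  ],
  rot=[
    [0, 0, 0],
    [0, 0, 0],
    [0, 0, 0],
    [0, 0, 0],
    [0, 0, 0],
    [0, 0, 0],
    [0, 0, 0],
    [0, 0, 0],
    [0, 0, 0],
    [0, 0, 0],
    [0, 0, 0],
    [0, 0, 0],
    [0, 0, 0],
    [0, 0, 0],
    [0, 0, 0],
    [0, 0, 0],
  ],
  grip=0,
  squeeze=20,
)

```text
time: 34.07
ee_pos: [0.5508, 0.0823, 0.0165]
eef_rot: [1.0, -0.028, 0.001, -0.0]
ft_force: [-0.9, -0.1, 0.9]
width: 0.0003
grip_force: 0.0
```

```bash
python3 - <<'E'
from h import *
st()
for c in ["top","scene","wrist"]:
    T,im=snap(c,c+"_wr"); print(c,find("wall_right_edge",c,T))
E
```

```text
t 34.07 tcp [0.5508 0.0823 0.0165] yaw -0.055 F [-0.9 -0.1  0.9] w 0.0003 g 0.0 q [ 0.13  0.43 -0.43  1.83  0.22  0.93 -2.02]
top []
scene [([0.5523, 0.1002, 0.0505], 0.69), ([0.5601, 0.2405, 0.0298], 0.22)]
wrist []
```

View pics/scene_wr.png

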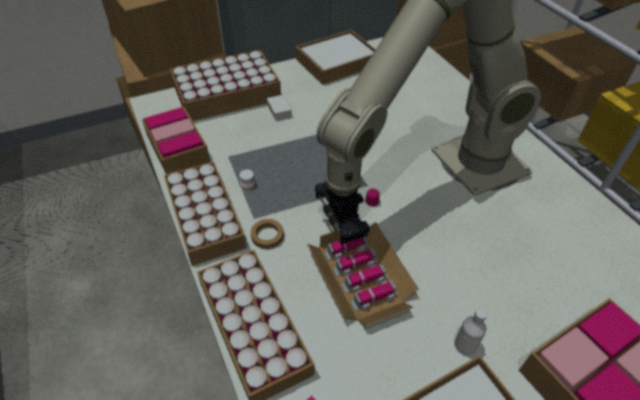

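Emit:
arm_command(
  xyz=[
    [0, -0.006, 0.0],
    [0, -0.006, 0.04],
    [0, -0.006, 0.08],
    [0, -0.006, 0.1],
    [0.002, 0.03, 0.1],
    [0.004, 0.07, 0.1],
    [0.007, 0.11, 0.1],
    [0.01, 0.15, 0.1],
    [0.012, 0.19, 0.1],
    [0.014, 0.23, 0.1],
    [0.016, 0.27, 0.1],
    [0.018, 0.31, 0.1],
    [0.02, 0.327, 0.1],
    [0.02, 0.327, 0.1],
    [0.02, 0.327, 0.06],
    [0.02, 0.327, 0.02],
    [0.02, 0.327, 0.0],
    [0.02, 0.327, 0.0],
  ],
  rot=[
    [0, 0, 0],
    [0, 0, 0],
    [0, 0, 0],
    [0, 0, 0],
    [0, 0, 0.05],
    [0, 0, 0.1],
    [0, 0, 0.15],
    [0, 0, 0.2],
    [0, 0, 0.25],
    [0, 0, 0.3],
    [0, 0, 0.305],
    [0, 0, 0.305],
    [0, 0, 0.305],
    [0, 0, 0.305],
    [0, 0, 0.305],
    [0, 0, 0.305],
    [0, 0, 0.305],
    [0, 0, 0.305],
  ],
)

```text
time: 35.87
ee_pos: [0.5684, 0.4037, 0.0095]
eef_rot: [0.992, 0.123, -0.004, 0.003]
ft_force: [-0.3, -0.6, -0.3]
width: 0.0004
grip_force: 0.0
```

Emit:
arm_command(
  xyz=[
    [-0.001, -0.01, 0],
    [-0.001, -0.02, 0],
    [-0.002, -0.03, 0],
    [-0.002, -0.04, 0],
    [-0.003, -0.048, 0],
    [-0.003, -0.055, 0],
    [-0.003, -0.055, 0],
    [-0.003, -0.055, 0],
  ],
  rot=[
    [0, 0, 0],
    [0, 0, 0],
    [0, 0, 0],
    [0, 0, 0],
    [0, 0, 0],
    [0, 0, 0],
    [0, 0, 0],
    [0, 0, 0],
  ],
)

```text
time: 36.53
ee_pos: [0.5687, 0.3515, 0.0171]
eef_rot: [0.992, 0.123, 0.001, 0.0]
ft_force: [0.2, -0.6, 0.5]
width: 0.0002
grip_force: 0.0
```

```bash
python3 - <<'E'
from h import *
st()
for c in ["top","scene","wrist"]:
    T,im=snap(c,c+"_wl"); print(c,find("wall_left_edge",c,T),find("wall_right_edge",c,T))
E
```

```text
t 36.53 tcp [0.5687 0.3515 0.0171] yaw 0.246 F [ 0.2 -0.6  0.5] w 0.0002 g 0.0 q [-0.24  0.66 -0.53  1.51  0.36  1.07 -2.18]
top [([0.5565, 0.2392, 0.03], 0.45)] [([0.5513, 0.0964, 0.0521], 0.52)]
scene [([0.5654, 0.3366, 0.0563], 0.7)] [([0.5533, 0.098, 0.0524], 0.91)]
wrist [] [([0.5508, 0.094, 0.0519], 0.56)]
```

Emit:
arm_command(
  xyz=[
    [0, 0.006, 0.0],
    [0, 0.006, 0.04],
    [0, 0.006, 0.08],
    [0, 0.006, 0.1],
    [0.03, -0.02, 0.1],
    [0.06, -0.05, 0.1],
    [0.09, -0.08, 0.1],
    [0.118, -0.11, 0.1],
    [0.118, -0.144, 0.1],
    [0.118, -0.144, 0.1],
    [0.118, -0.144, 0.06],
    [0.118, -0.144, 0.02],
    [0.118, -0.144, 0.0],
    [0.118, -0.144, 0.0],
    [0.118, -0.144, 0.0],
  ],
  rot=[
    [0, 0, 0],
    [0, 0, 0],
    [0, 0, 0],
    [0, 0, -0.05],
    [0, 0, -0.1],
    [0, 0, -0.15],
    [0, 0, -0.2],
    [0, 0, -0.25],
    [0, 0, -0.305],
    [0, 0, -0.305],
    [0, 0, -0.305],
    [0, 0, -0.305],
    [0, 0, -0.305],
    [0, 0, -0.305],
    [0, 0, -0.305],
  ],
)

```text
time: 38.23
ee_pos: [0.6848, 0.2093, 0.015]
eef_rot: [1.0, -0.028, -0.001, 0.0]
ft_force: [1.3, 0.3, 0.2]
width: 0.0004
grip_force: 0.0
```

Emit:
arm_command(
  xyz=[
    [-0.01, 0.001, 0],
    [-0.02, 0.001, 0],
    [-0.03, 0.002, 0],
    [-0.04, 0.002, 0],
    [-0.048, 0.003, 0],
    [-0.048, 0.003, 0],
    [-0.048, 0.003, 0],
  ],
  rot=[
    [0, 0, 0],
    [0, 0, 0],
    [0, 0, 0],
    [0, 0, 0],
    [0, 0, 0],
    [0, 0, 0],
    [0, 0, 0],
  ],
)

```text
time: 38.82
ee_pos: [0.6381, 0.2123, 0.0172]
eef_rot: [1.0, -0.028, 0.001, -0.0]
ft_force: [0.2, 0.5, -0.1]
width: 0.0003
grip_force: 0.0
```

```bash
python3 - <<'E'
from h import *
st()
for c in ["top","scene"]:
    T,im=snap(c,c+"_wf"); print(c,[find(f"wall_{k}_edge",c,T) for k in ("far","left","right")])
E
```

```text
t 38.82 tcp [0.6381 0.2123 0.0172] yaw -0.057 F [ 0.2  0.5 -0.1] w 0.0003 g 0.0 q [-0.07  0.65 -0.45  1.5   0.3   1.06 -2.21]
top [[], [([0.5662, 0.3348, 0.0562], 0.72)], [([0.5642, 0.2416, 0.0278], 0.28)]]
scene [[], [([0.5678, 0.336, 0.054], 0.84)], [([0.5524, 0.1003, 0.0547], 0.62)]]
```

View pics/scene_wf.png

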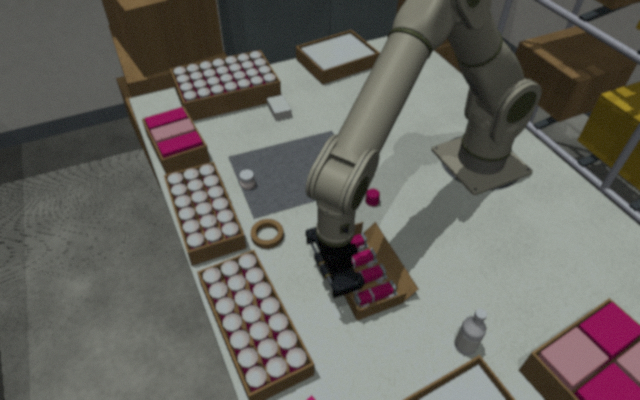

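Emit:
arm_command(
  xyz=[
    [0.006, 0, 0.0],
    [0.006, 0, 0.04],
    [0.006, 0, 0.08],
    [0.006, 0, 0.1],
    [-0.03, 0.002, 0.1],
    [-0.07, 0.004, 0.1],
    [-0.11, 0.006, 0.1],
    [-0.15, 0.009, 0.1],
    [-0.19, 0.011, 0.1],
    [-0.206, 0.012, 0.1],
    [-0.206, 0.012, 0.1],
    [-0.206, 0.012, 0.06],
    [-0.206, 0.012, 0.02],
    [-0.206, 0.012, 0.0],
    [-0.206, 0.012, 0.0],
    [-0.206, 0.012, 0.0],
  ],
  rot=[
    [0, 0, 0],
    [0, 0, 0],
    [0, 0, 0],
    [0, 0, 0],
    [0, 0, 0],
    [0, 0, 0],
    [0, 0, 0],
    [0, 0, 0],
    [0, 0, 0],
    [0, 0, 0],
    [0, 0, 0],
    [0, 0, 0],
    [0, 0, 0],
    [0, 0, 0],
    [0, 0, 0],
    [0, 0, 0],
  ],
)

```text
time: 40.55
ee_pos: [0.4317, 0.2237, 0.0154]
eef_rot: [1.0, -0.029, -0.001, 0.0]
ft_force: [-0.1, 0.0, 0.8]
width: 0.0006
grip_force: 0.0
```

Emit:
arm_command(
  xyz=[
    [0.01, -0.001, 0],
    [0.02, -0.001, 0],
    [0.03, -0.002, 0],
    [0.04, -0.002, 0],
    [0.05, -0.003, 0],
    [0.05, -0.003, 0],
    [0.05, -0.003, 0],
  ],
  rot=[
    [0, 0, 0],
    [0, 0, 0],
    [0, 0, 0],
    [0, 0, 0],
    [0, 0, 0],
    [0, 0, 0],
    [0, 0, 0],
  ],
)

```text
time: 41.13
ee_pos: [0.4824, 0.2208, 0.0156]
eef_rot: [1.0, -0.029, 0.0, -0.0]
ft_force: [-1.8, 1.3, 0.4]
width: 0.0004
grip_force: 0.6
```

Emit:
arm_command(
  xyz=[
    [-0.01, 0, 0.0],
    [-0.01, 0, 0.04],
    [-0.01, 0, 0.08],
    [-0.01, 0, 0.12],
    [-0.01, 0, 0.16],
    [-0.01, -0.04, 0.18],
    [-0.01, -0.08, 0.18],
    [-0.01, -0.12, 0.18],
    [-0.01, -0.16, 0.18],
    [-0.01, -0.2, 0.18],
    [-0.01, -0.24, 0.18],
    [-0.01, -0.28, 0.18],
    [-0.01, -0.32, 0.18],
    [-0.01, -0.36, 0.18],
    [-0.01, -0.4, 0.18],
    [-0.01, -0.44, 0.18],
    [-0.01, -0.44, 0.18],
  ],
  rot=[
    [0, 0, 0],
    [0, 0, 0],
    [0, 0, 0],
    [0, 0, 0],
    [0, 0, 0],
    [0, 0, 0],
    [0, 0, 0],
    [0, 0, 0],
    [0, 0, 0],
    [0, 0, 0],
    [0, 0, 0],
    [0, 0, 0],
    [0, 0, 0],
    [0, 0, 0],
    [0, 0, 0],
    [0, 0, 0],
    [0, 0, 0],
  ],
)

```text
time: 42.55
ee_pos: [0.4693, -0.228, 0.1954]
eef_rot: [0.999, -0.034, -0.0, 0.002]
ft_force: [-0.5, -2.2, -0.4]
width: 0.0005
grip_force: 0.0
```

```bash
python3 - <<'E'
from h import *
st()
c0=np.array([.5592,.2154]); e=np.array([np.cos(-.058),np.sin(-.058)])
for c in ["top","scene","top","scene"]:
    T,im=snap(c)
    for k in ("near","far","left","right"):
        print(c,k,[(np.round([(np.array(p[:2])-c0)@e,(np.array(p[:2])-c0)@[-e[1],e[0]],p[2]],4),cf) for p,cf in find(f"wall_{k}_edge",c,T) if p[1]>0])
    print(sorted(find("brush0",c,T),key=lambda q:q[0][1]))
S=snap("scene")[1]; t=snap("top")[1]
a=cv2.resize(S[200:340,280:450,::-1],(510,420)); b=cv2.resize(t[150:255,180:310,::-1],(520,420))
cv2.imwrite("pics/fin.png",np.vstack([cv2.resize(np.hstack([a,b]),(800,326))]))
E
```

```text
t 42.55 tcp [ 0.4693 -0.228   0.1954] yaw -0.067 F [-0.5 -2.2 -0.4] w 0.0005 g 0.0 q [ 0.52  0.13 -0.17  1.76  0.03  1.25 -1.3 ]
top near [(array([-0.062 , -0.0015,  0.0529]), 0.53)]
top far [(array([0.0669, 0.0057, 0.0571]), 0.73), (array([ 0.0046, -0.0789,  0.0302]), 0.2)]
top left [(array([0.0019, 0.1205, 0.0559]), 0.49)]
top right [(array([-0.0017, -0.1162,  0.0552]), 0.49)]
[([0.5573, 0.1383, 0.0313], 0.56), ([0.5551, 0.1926, 0.0326], 0.57), ([0.5572, 0.2421, 0.0294], 0.55), ([0.5652, 0.2965, 0.0291], 0.79), ([0.4355, 0.4941, 0.0055], 0.69)]
scene near [(array([-0.0647, -0.0014,  0.0569]), 0.66)]
scene far [(array([ 0.0686, -0.0003,  0.0553]), 0.83)]
scene left [(array([-0.002 ,  0.1213,  0.0561]), 0.6)]
scene right [(array([ 0.0003, -0.1175,  0.0533]), 0.75), (array([0.0013, 0.0273, 0.0242]), 0.28)]
[([0.5556, 0.1347, 0.0264], 0.96), ([0.5586, 0.1875, 0.0311], 0.83), ([0.5627, 0.2435, 0.0266], 0.62), ([0.5592, 0.3004, 0.0308], 0.57)]
top near [(array([-0.0631,  0.0009,  0.055 ]), 0.79), (array([0.0039, 0.0271, 0.0294]), 0.74)]
top far [(array([0.0675, 0.0064, 0.0553]), 0.57)]
top left [(array([-0.0038,  0.1224,  0.0577]), 0.51)]
top right []
[([0.3948, -0.1869, 0.0007], 0.44), ([0.5576, 0.1373, 0.0327], 0.56), ([0.5568, 0.1881, 0.0301], 0.69), ([0.5612, 0.1913, 0.029], 0.34), ([0.5572, 0.2408, 0.0288], 0.83), ([0.5651, 0.2998, 0.029], 0.49), ([0.4328, 0.4932, 0.0059], 0.39)]
scene near [(array([-0.0646,  0.0004,  0.0555]), 0.63)]
scene far [(array([0.0665, 0.001 , 0.054 ]), 0.68), (array([-0.0009, -0.0789,  0.0316]), 0.34)]
scene left [(array([0.0002, 0.1215, 0.0563]), 0.67), (array([-0.0009, -0.1186,  0.0515]), 0.52)]
scene right [(array([-0.0013, -0.1184,  0.053 ]), 0.58)]
[([0.5535, 0.1354, 0.028], 0.89), ([0.5607, 0.1872, 0.034], 0.74), ([0.5603, 0.2429, 0.0258], 0.57), ([0.5585, 0.2997, 0.0279], 0.68), ([0.5643, 0.3354, 0.0542], 0.43)]
```

View pics/fin.png

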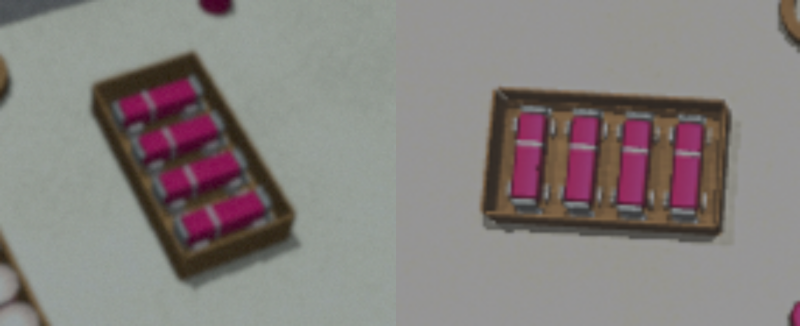

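The picture shows all four brushes seated and all four walls upright.

```bash
python3 -c "
from bench import r
print(r.close_job())"
```

```text
the job is handed in; nothing more can be done
None
```

I snapped all four brushes home in their own clip pairs, folded all four tray walls upright without touching the other goods, and handed the job in at about 43 s on the robot's clock; no verdict came back.

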